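# Close up a row of refractory sleeves against a hidden stop

### The job

Take the loose sleeve that matches the two already in the V-trough (same length and thickness) and lay it in the trough's open end, behind them. Then slide the row into the hood, feeling for the stop hidden at an unknown depth inside, until all three sleeves butt together without gaps and the front one has pushed the stop's buffer plate right back to solid. Push gently, under about 35 N, for rammed sleeves chip, and leave the other things on the table where they are.

Things in the scene. Friction and masses are not known exactly. Their poses are not given: they have to be found in the camera images.
- trough: Fixed rust-brown steel V-trough, 510 mm long, base 100 mm wide. Origin: on the table, on its centre line; x: along it, the way the row is pushed; z up. Open on top from x = -150 mm (open end) to +200 mm; hooded from +200 to +360 mm. A 50 mm sleeve lying in it has its axis 49 mm and its top 74 mm above the table.
- open_end (a point): Open end of the trough, at the bottom of the V, 20 mm above the table. The V's sides rise at 30 degrees to edges 34 mm above the table, 24 mm either side of the centre line (side plates out to 29 mm). Nothing closes this end.
- hood_mouth (a point): Centre of the open mouth of the teal steel hood at the trough's x = +200 mm, at the sleeves' axis height. Mouth 74 mm wide, top 86 mm above the table; hood 82 mm wide and 90 mm high outside, with a loop handle up to 112 mm; closed at the far end.
- buffer (a joint): Travel in m of the buffer plate on the stop hidden in the hood: 0 untouched, 0.006 pushed right back to solid. It takes 3 N more than sliding the row (5 to 10 N for three sleeves), is not sprung and stays where pushed. Its place is not known: 45 to 105 mm inside the hood's mouth.
- lead_sleeve: Front sleeve of the row, grey-green fired clay tube, 50 mm diameter, 90 mm long, bore 18 mm, about 350 g, lying in the trough with its nose near the hood's mouth. Origin at its middle, x along its axis.
- middle_sleeve: Second sleeve of the row, same kind (50 mm diameter, 90 mm long), lying in the trough behind the front one with a gap between. Origin at its middle, x along its axis.
- loose_sleeve: The sleeve to add, same kind (50 mm diameter, 90 mm long, about 350 g), lying on the table on the robot's side of the trough. Origin at its middle (25 mm above the table), x along its axis.
- short_sleeve: Bystander: a shorter sleeve, 50 mm diameter, 55 mm long, lying on the table beside the loose one. Origin at its middle, x along its axis.
- fat_sleeve: Bystander: a thicker sleeve, 64 mm diameter, 90 mm long, lying on the table beside the loose one. Origin at its middle, x along its axis.
- gauge_block: Bystander: dark stepped steel block, 70 x 30 x 36 mm. Origin at the centre of its underside.
- hammer: Bystander: hammer lying on the table to the robot's right. Origin under its middle, x along its handle.
- paint_can: Bystander: upright can, 66 mm diameter, 110 mm high, beyond the trough. Origin at the centre of its underside.
Mind the look-alikes: they are no part of the job. Leave any blue or purple look-alike of the lead_sleeve alone.

How it is judged:
By the outcome, as a careful person would: the job done as asked, in the order asked, and still so for the second after the job is handed in, with the robot touching nothing.
It also fails if it takes over 54 s, if anything falls off the work surface, if the arm or the gripper's body presses on something with over 40 N, if the wrist force passes 120 N, or if a joint passes its speed limit or range.

### The arm

A 6-joint arm with a two-finger parallel gripper is mounted at the origin on the work surface. World frame = base frame: x ahead of the robot, y to its left, z up, the work surface at z = 0. Lengths are in m, angles in rad, forces in N, time in s.
With the tool pointing down it reaches from about 0.375 to 0.75 m from the base axis. Payload 9 kg.
Tool frame: the origin (TCP) lies on the centre line of the jaws, within the pads' length; the fingertips stand 17 mm ahead of it and the grasp point (between the pads) lies 2 mm behind it (arm.tips_ahead is the distance from the TCP to the fingertips, in m); z points along the fingers, y is the line along which they close (so a half turn about z gives the same grasp; the last joint's range is limited). The gripper opens to 85 mm and grips with 20 to 120 N. Pads are 22 mm wide; open, the fingers measure 114 mm over their backs; the gripper's body (76 mm by 85 mm) begins 54 mm behind the grasp point. The pads swing forward as they close: fully open they stand 13 mm farther back than shut.
Start: joints at [-1.551, 0.104, 0.097, 1.564, 0, 1.353], TCP at [0.141, -0.583, 0.217] pointing down, gripper open.
Joint ranges: [-2.99, 2.99], [-0.84, 1.86], [-1.1, 1.16], [-1.84, 2.11], [-1.51, 1.56], [-3.14, 3.14]. Speed limits (rad/s): [2.22, 2.22, 2.57, 3.14, 3.14, 3.14].

### API

Orientations are given as a unit quaternion [w, x, y, z].
In Python, from rig import arm gives the robot as it stands.
- The arm moves only by the tool arm_command, never from a script. Its argument "increments" is a list of rows, each an object with "delta_pos": the shift along the tool's x, y, z in m, a list of three; "roll": the turn about the tool's z in degrees; "hand": the opening, from 0 (shut) to 1 (fully open). A call has 1 to 10 rows; each row shifts and turns the commanded pose from where the row before left it, along the tool's axes as they then stand; what a row does not reach is not made up. A row lasts 1/8 s, in which the tool goes at most 62.5 mm and 10.7 degrees, less where a joint would pass 70% of its speed; a pose out of reach is approached as far as the arm can. A call is refused whole if a number of a shift passes 0.0625 or a number of a turn 10.7, either way. A call with a gripper value outside its range is refused whole. The fingers move at their own pace and stop on an object; "squeeze" is the grip in N (left out, the last holds). Time passes only in rows, so rows that do not move let the fingers close. It gives the time, the measured TCP pose, the force, the opening and the grip force at its end, in the units of the state.
- arm.sense(): the state, without advancing time (a new reading comes with each control period).
- arm.get_image(name): name is "scene" or "top" or "wrist"; returns the picture (384x512x3 uint8, blue, green, red); there is no depth.
- arm.camera_model(name): a dict with "intrinsics" (3x3 intrinsics, pixels), "D" ([k1, k2, p1, p2, k3] as OpenCV has them; the pictures are not rectified), "R" (3x3) and "t" (3): a world point X has camera coordinates R X + t; the wrist camera has in their place "tool_from_camera" (4x4, takes a point from camera to tool coordinates, whose origin is the TCP and whose axes are the flange's). Camera axes: x right, y down, z forward; pixel columns grow to the right and rows downward; lengths in m; the calibration is good to about 2 mm. A picture is of the moment at which its call begins: read the wrist's pose just before it. camera_model takes no time and is no camera call.
- arm.hand_in(): hands the job in; it is judged then, once.
The state is a dict: "clock": time; "qpos": joint angles; "qd": joint speeds; "effort": joint torques, N m; "position": TCP position; "tcp_rot": TCP orientation; "wrist_force": force on the tool from outside, world axes, zero at the start; "torque": the same for the moment, N m; "gripper_width": opening from 0.0 (shut) to 1.0 (fully open); "grip_force": force on a finger pad.
Only numpy, scipy, OpenCV 4.12 (cv2) and the standard library are available. Lean on these libraries where they do the work, as an engineer would, in place of code of your own. Each camera call takes 0.05 s, during which the arm holds its last target. There are 200 camera calls.

## Working session

There is one attempt and no reset: what is moved stays moved. The work goes in short steps, Python scripts to look and compute and a tool call to move; the robot and the scene stay as the last step left them, time stands still between calls to the robot, and variables do not carry over. Pictures are saved under pics/ and viewed, at most 10 in all, crops included, and the job is handed in when it is done.

Besides the shell and the picture viewer there is one more tool, called as name(argument=value, ...), one argument or row to a line, values as JSON. arm_command: Moves the arm, as the interface text tells. Its arguments: {"type":"object","properties":{"increments":{"type":"array"},"squeeze":{"type":"number"}},"required":["increments"]}

```bash
mkdir -p pics; ls
python3 - <<'E'
from rig import arm
import cv2,numpy as np
s=arm.sense();print(s)
a=arm.get_image("top");b=arm.get_image("scene")
cv2.imwrite("pics/top0.png",a);cv2.imwrite("pics/scene0.png",b)
cv2.imwrite("pics/top0b.png",cv2.resize(a,(800,600),interpolation=cv2.INTER_CUBIC))
for n in("top","scene","wrist"):print(n,arm.camera_model(n))
E
```

```text
pics
{'clock': 0.0, 'qpos': array([-1.55069457e+00,  1.04680961e-01,  9.64365104e-02,  1.56385771e+00,
       -1.10816874e-05,  1.35307330e+00]), 'qd': array([-0.0003906 , -0.00156155, -0.00032408,  0.00153249,  0.00169444,
       -0.00132939]), 'effort': array([-1.92886473e-04, -5.56926012e+01,  5.03656018e+01,  1.66911772e-02,
       -3.79695821e-04, -2.05944445e-05]), 'position': array([ 0.14133875, -0.5827603 ,  0.21631502]), 'tcp_rot': array([-6.50280982e-04,  9.92938037e-01,  1.18632327e-01,  5.88966128e-05]), 'wrist_force': array([-0.44431165,  0.42894113, -0.88137728]), 'torque': array([-0.0457068 ,  0.01331041,  0.03679714]), 'grip_force': 0.0, 'gripper_width': 0.9989036214954238}
top {'intrinsics': array([[498.25034695,   0.        , 254.29404651],
       [  0.        , 498.25034695, 186.3284832 ],
       [  0.        ,   0.        ,   1.        ]]), 'D': array([-0.15406525,  0.        ,  0.        ,  0.        ,  0.        ]), 'R': array([[-0.02047234, -0.99977368,  0.00578553],
       [-0.9980763 ,  0.02009819, -0.0586495 ],
       [ 0.05851995, -0.00697509, -0.99826187]]
[... 431 characters left out ...]
,  0.48848263, -0.53892121]]), 't': array([-0.28488619, -0.23976307,  1.6362858 ])}
wrist {'intrinsics': array([[267.71197353,   0.        , 258.19604197],
       [  0.        , 267.71197353, 186.58205348],
       [  0.        ,   0.        ,   1.        ]]), 'D': array([-0.01457446,  0.        ,  0.        ,  0.        ,  0.        ]), 'tool_from_camera': array([[-1.72473875e-03, -9.62909146e-01, -2.69820316e-01,
         6.81419914e-02],
       [ 9.99998132e-01, -1.42525198e-03, -1.30585929e-03,
         1.17496926e-03],
       [ 8.72861919e-04, -2.69822064e-01,  9.62909805e-01,
        -1.56827966e-01],
       [ 0.00000000e+00,  0.00000000e+00,  0.00000000e+00,
         1.00000000e+00]])}
```

View pics/top0b.png

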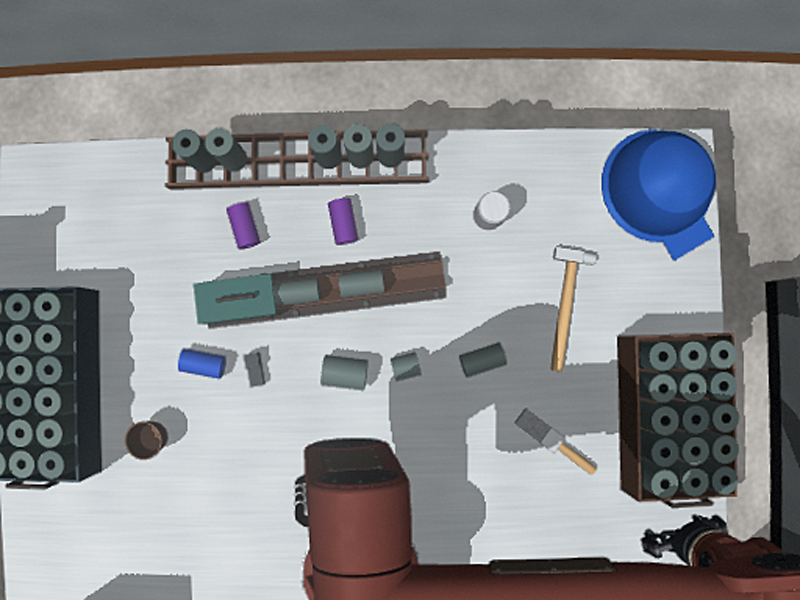

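View pics/scene0.png

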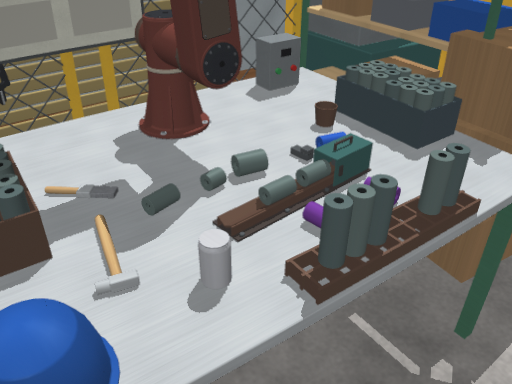

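The top view (800x600 scale) shows the hood at (235,298), the sleeves in the trough at (298,291) and (360,284), and the open end near (443,275). There are three grey-green candidates on the robot's side: A (344,371), thick; B (406,365), short; C (483,359), in shadow. Blue and purple look-alikes are ruled out. C looks right on length and thickness, so I'll confirm it in a crop.

Run:
```python
import cv2,numpy as np
a=cv2.imread("pics/top0.png")
c=a[150:250,115:335]  # x115..335,y150..250
c=cv2.resize(c,None,fx=3.6,fy=3.6,interpolation=cv2.INTER_CUBIC)
c=np.clip(255*(c/255.)**0.7,0,255).astype(np.uint8)
cv2.imwrite("pics/crop1.png",c);print(c.shape)
```

```text
(360, 792, 3)
```

View pics/crop1.png

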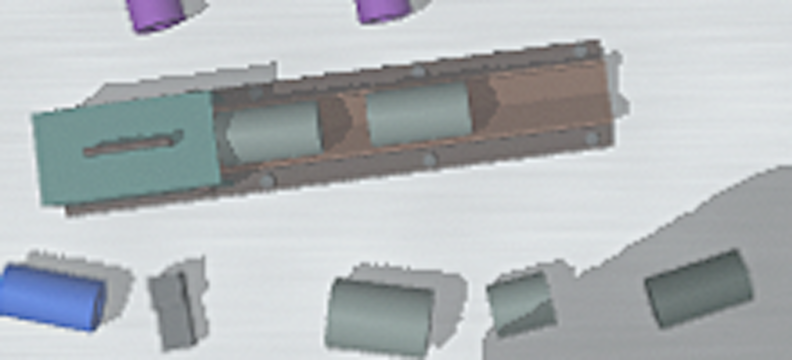

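```bash
cat > h.py <<'E'
import numpy as np,cv2
from rig import arm
def pix2w(uv,z,m):
    """pixels -> world points at height z"""
    n=cv2.undistortPoints(np.array(uv,float).reshape(-1,1,2),m["intrinsics"],m["D"]).reshape(-1,2)
    R,t=m["R"],m["t"]; C=-R.T@t
    d=np.c_[n,np.ones(len(n))]@R
    return C+d*((z-C[2])/d[:,2])[:,None]
def wristmodel(s):
    m=dict(arm.camera_model("wrist")); T=np.array(m["tool_from_camera"])
    from scipy.spatial.transform import Rotation as Ro
    q=s["tcp_rot"]; W=np.eye(4); W[:3,:3]=Ro.from_quat([q[1],q[2],q[3],q[0]]).as_matrix(); W[:3,3]=s["position"]
    E=np.linalg.inv(W@T); m["R"],m["t"]=E[:3,:3],E[:3,3]; return m
E
python3 - <<'E'
from h import *
m=arm.camera_model("top")
def P(l,z): 
    uv=(np.array(l,float)+.5)/3.6-.5+[115,150]; return pix2w(uv,z,m)
def rep(n,l,z):
    p=P(l,z)[:,:2]; c=p.mean(0)
    e1=(p[1]-p[0]+p[2]-p[3])/2;e2=(p[3]-p[0]+p[2]-p[1])/2
    print(n,c.round(4),"len",np.linalg.norm(e1).round(4),"wid",np.linalg.norm(e2).round(4),"ang",np.degrees(np.arctan2(e1[1],e1[0])).round(1))
rep("A",[(333,280),(433,292),(425,355),(327,340)],.032)
rep("B",[(487,286),(544,272),(556,324),(498,337)],.025)
rep("C",[(646,280),(738,250),(752,297),(666,327)],.025)
rep("mid",[(367,95),(466,85),(472,132),(375,143)],.049)
rep("blk",[(150,278),(185,270),(197,345),(163,351)],.036)
print("base far/near open-end corners",P([(598,41),(613,145)],.01).round(4))
print("near side far end corner",P([(66,214)],.005).round(4))
print("V edges open",P([(605,60),(610,128)],.034).round(4))
h=P([(33,114),(212,91),(220,184),(44,206)],.09);print("hood top",h.round(4))
print("hood lead side",P([(320,104),(325,152)],.049))
E
```

```text
A [0.4358 0.0252] len 0.0899 wid 0.0556 ang -98.8
B [ 0.4438 -0.1025] len 0.0533 wid 0.0476 ang -78.0
C [ 0.4548 -0.2652] len 0.0854 wid 0.0452 ang -72.8
mid [ 0.6167 -0.0153] len 0.0881 wid 0.043 ang -85.0
blk [0.4442 0.2105] len 0.032 wid 0.0675 ang -79.5
base far/near open-end corners [[ 0.6831 -0.1783  0.01  ]
 [ 0.5872 -0.1898  0.01  ]]
near side far end corner [[0.5338 0.3153 0.005 ]]
V edges open [[ 0.6631 -0.1828  0.034 ]
 [ 0.6014 -0.1858  0.034 ]]
hood top [[0.6206 0.3238 0.09  ]
 [0.6375 0.1648 0.09  ]
 [0.556  0.1586 0.09  ]
 [0.5396 0.3145 0.09  ]]
hood lead side [[0.62723681 0.07408758 0.049     ]
 [0.58415994 0.07023066 0.049     ]]
```

C measures 85x45 mm with the same edge shrinkage as the trough sleeve (88x43). B is 53 mm long and A is 56 mm thick on the same shrunk scale, so C is the loose sleeve. The trough points at 96°, with its origin near (0.618, -0.036). I'll move above C and look with the wrist camera.

arm_command(
  increments=[
    {"delta_pos": [0,0,0],"roll": -10.4,"hand": 1},
    {"delta_pos": [0,0,0],"roll": -10.4,"hand": 1},
    {"delta_pos": [0,0,0],"roll": -10.4,"hand": 1},
    {"delta_pos": [0,0,0],"roll": -10.4,"hand": 1},
    {"delta_pos": [0,0,0],"roll": -10.4,"hand": 1},
    {"delta_pos": [0,0,0],"roll": -10.4,"hand": 1},
    {"delta_pos": [0,0,0],"roll": -10.4,"hand": 1},
    {"delta_pos": [0,0,0],"roll": -10.4,"hand": 1},
    {"delta_pos": [0,0,0],"roll": -10.4,"hand": 1},
  ],
)

```text
clock: 1.23
position: [0.1413, -0.5829, 0.2166]
tcp_rot: [-0.0, 0.591, 0.807, 0.0]
wrist_force: [-0.1, -0.4, -0.4]
gripper_width: 1.0
grip_force: 0.0
```

arm_command(
  increments=[
    {"delta_pos": [0.021,0.0393,0],"roll": 0,"hand": 1},
    {"delta_pos": [0.021,0.0393,0],"roll": 0,"hand": 1},
    {"delta_pos": [0.021,0.0393,0],"roll": 0,"hand": 1},
    {"delta_pos": [0.021,0.0393,0],"roll": 0,"hand": 1},
    {"delta_pos": [0.021,0.0393,0],"roll": 0,"hand": 1},
    {"delta_pos": [0.021,0.0393,0],"roll": 0,"hand": 1},
    {"delta_pos": [0.021,0.0393,0],"roll": 0,"hand": 1},
    {"delta_pos": [0.021,0.0393,0],"roll": 0,"hand": 1},
    {"delta_pos": [0.021,0.0393,0],"roll": 0,"hand": 1},
    {"delta_pos": [0.021,0.0393,0],"roll": 0,"hand": 1},
  ],
)

```text
clock: 2.48
position: [0.4553, -0.2649, 0.2168]
tcp_rot: [-0.0, 0.593, 0.805, -0.0]
wrist_force: [0.1, 0.5, -0.7]
gripper_width: 1.0
grip_force: 0.0
```

Run:
```python
from h import *
s=arm.sense();print(s["clock"],s["position"],s["tcp_rot"])
a=arm.get_image("wrist");m=wristmodel(s)
np.savez("w1.npz",R=m["R"],t=m["t"])
cv2.imwrite("pics/w1.png",cv2.resize(a,(768,576),interpolation=cv2.INTER_CUBIC))
```

```text
2.475 [ 0.45531866 -0.26490696  0.2167857 ] [-1.58392180e-04  5.93249962e-01  8.05018296e-01 -3.43057368e-05]
```

View pics/w1.png

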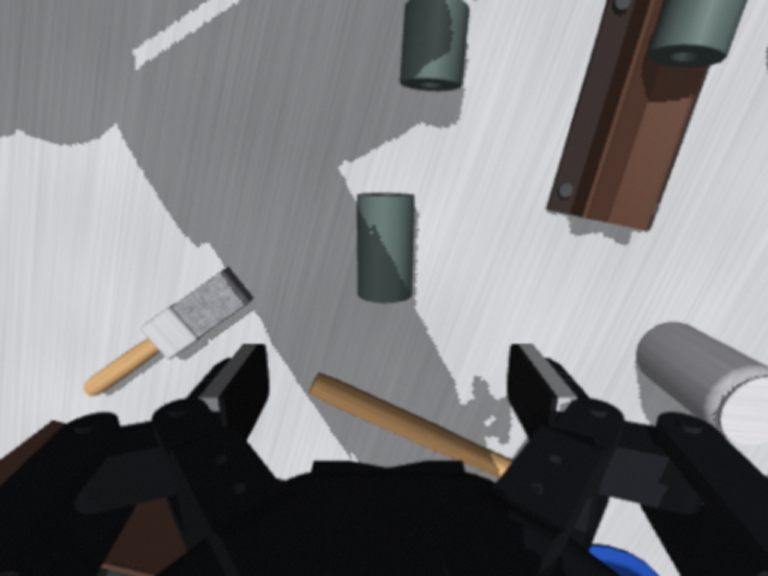

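The wrist view shows C at (357–414, 195–300), aligned with the tool x axis. The hammer handle tip is at (318,383), the short sleeve ahead at (433,45), and the trough's open-end corners at (548,210) and (651,229).

Run:
```python
from h import *
s=arm.sense();m=wristmodel(s)
f=lambda l,z:pix2w((np.array(l,float)+.5)/1.5-.5,z,m)
p=f([(357,195),(414,195),(412,300),(359,300)],.025)
print("sil",p.round(4),np.linalg.norm(p[0]-p[1]),np.linalg.norm(p[2]-p[3]),np.linalg.norm((p[0]+p[1]-p[2]-p[3])/2))
q=f([(386,193)],.05),f([(386,298)],.03);print("top far/near",q, (q[0]+q[1])/2)
e=p[1]+p[0]-p[2]-p[3];print("ang",np.degrees(np.arctan2(e[1],e[0])))
print("hammer tip",f([(318,383)],.012))
print("trough base corners",f([(548,210)],.01),"V edges",f([(588,213),(651,229)],.034))
R=m["R"];x=np.array([[1,0,0]])
```

```text
sil [[ 0.4196 -0.2259  0.025 ]
 [ 0.4659 -0.2115  0.025 ]
 [ 0.4937 -0.3014  0.025 ]
 [ 0.4474 -0.3158  0.025 ]] 0.04854688146579305 0.048439501669974495 0.09410683588321161
top far/near (array([[ 0.44226474, -0.21560768,  0.05      ]]), array([[ 0.46994108, -0.30507828,  0.03      ]])) [[ 0.45610291 -0.26034298  0.04      ]]
ang 107.19036331858872
hammer tip [[ 0.43284033 -0.41701914  0.012     ]]
trough base corners [[ 0.58643656 -0.18872643  0.01      ]] V edges [[ 0.60996455 -0.18149287  0.034     ]
 [ 0.66755152 -0.17765292  0.034     ]]
```

arm_command(
  increments=[
    {"delta_pos": [0.003,0.001,0.04],"roll": 0,"hand": 1},
    {"delta_pos": [0,0,0.04],"roll": 0,"hand": 1},
    {"delta_pos": [0,0,0.04],"roll": 0,"hand": 1},
    {"delta_pos": [0,0,0.035],"roll": 0,"hand": 1},
    {"delta_pos": [0,0,0.023],"roll": 0,"hand": 1},
    {"delta_pos": [0,0,0.01],"roll": 0,"hand": 1},
  ],
  squeeze=40,
)

```text
clock: 3.28
position: [0.4537, -0.2622, 0.0274]
tcp_rot: [-0.001, 0.593, 0.805, 0.0]
wrist_force: [0.1, 0.2, 0.6]
gripper_width: 0.998
grip_force: 0.0
```

arm_command(
  increments=[
    {"delta_pos": [0,0,0],"roll": 0,"hand": 0.4},
    {"delta_pos": [0,0,0],"roll": 0,"hand": 0.4},
    {"delta_pos": [0,0,0],"roll": 0,"hand": 0.4},
    {"delta_pos": [0,0,0],"roll": 0,"hand": 0.4},
    {"delta_pos": [0,0,0],"roll": 0,"hand": 0.4},
    {"delta_pos": [0,0,0],"roll": 0,"hand": 0.4},
  ],
)

```text
clock: 4.03
position: [0.4548, -0.2636, 0.0297]
tcp_rot: [0.001, 0.593, 0.805, -0.0]
wrist_force: [-0.5, -1.7, 4.7]
gripper_width: 0.398
grip_force: 2.5
```

Run:
```python
from h import *
a=arm.get_image("wrist");s=arm.sense();print(s["position"],s["wrist_force"],s["gripper_width"],s["grip_force"],arm.tips_ahead)
cv2.imwrite("pics/w2.png",a)
```

```text
[ 0.45478959 -0.26355108  0.02963346] [-0.96116688 -2.48980557  4.79807208] 0.39952572515615886 2.7156148105859756 0.017
```

View pics/w2.png

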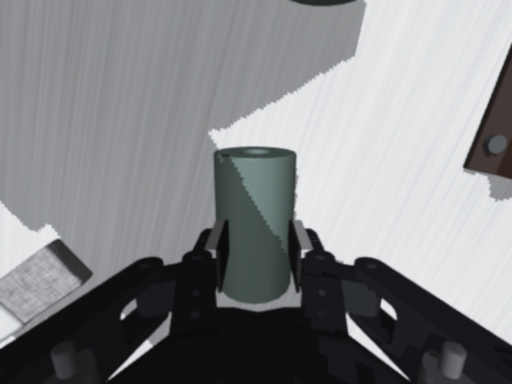

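The fingers straddle the sleeve (pads at about (222,255) and (295,255)) and are only just touching at 0.40. I'll close fully and lift.

arm_command(
  increments=[
    {"delta_pos": [0,0,0],"roll": 0,"hand": 0},
    {"delta_pos": [0,0,0],"roll": 0,"hand": 0},
    {"delta_pos": [0,0,0],"roll": 0,"hand": 0},
    {"delta_pos": [0,0,0],"roll": 0,"hand": 0},
  ],
  squeeze=40,
)

```text
clock: 4.58
position: [0.4586, -0.2664, 0.0354]
tcp_rot: [0.006, 0.593, 0.805, -0.0]
wrist_force: [-1.0, 1.9, 38.9]
gripper_width: 0.001
grip_force: 19.5
```

arm_command(
  increments=[
    {"delta_pos": [0,0,-0.01],"roll": 0,"hand": 0},
    {"delta_pos": [0,0,-0.03],"roll": 0,"hand": 0},
    {"delta_pos": [0,0,-0.04],"roll": 0,"hand": 0},
    {"delta_pos": [0,0,-0.03],"roll": 0,"hand": 0},
    {"delta_pos": [0,0,-0.01],"roll": 0,"hand": 0},
  ],
)

```text
clock: 5.2
position: [0.4551, -0.2633, 0.1503]
tcp_rot: [0.001, 0.593, 0.805, 0.0]
wrist_force: [0.0, -0.8, 0.2]
gripper_width: -0.001
grip_force: 0.0
```

The grip slipped off upwards: the hand is shut and empty. I'll look again and check where the tips project.

Run:
```python
from h import *
s=arm.sense();m=wristmodel(s);a=arm.get_image("wrist")
cv2.imwrite("pics/w3.png",a)
T=np.linalg.inv(m["tool_from_camera"])
for p in [(0,0,0),(0,0,.017),(0,.025,0),(0,.025,.017),(0,0.0425,.0),(0,0.0425,.017)]:
    c=T[:3,:3]@np.array(p)+T[:3,3]
    print(p,(m["intrinsics"]@(c/c[2]))[:2].round())
```

```text
(0, 0, 0) [259. 222.]
(0, 0, 0.017) [259. 213.]
(0, 0.025, 0) [298. 222.]
(0, 0.025, 0.017) [295. 212.]
(0, 0.0425, 0.0) [326. 222.]
(0, 0.0425, 0.017) [320. 212.]
```

View pics/w3.png

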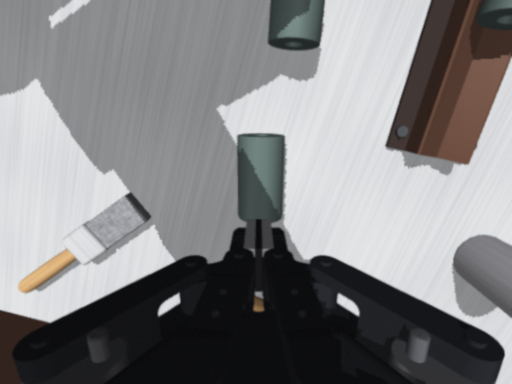

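The tip projections and the contact height both show that the real fingertips stand about 15 mm behind the reported TCP when shut, not 17 mm ahead of it. The pads were therefore closing on the sleeve's crown. The sleeve is still at (238–285, 134–221). I'll check its position, then re-grasp about 30 mm lower with guarded steps.

Run:
```python
from h import *
s=arm.sense();m=wristmodel(s)
p=pix2w([(238,136),(285,136),(281,219),(241,219)],.025,m);print(s["position"],p.round(4),p.mean(0))
e=p[1]+p[0]-p[2]-p[3];print("ang",np.degrees(np.arctan2(e[1],e[0])))
```

```text
[ 0.4550705  -0.2633326   0.15053637] [[ 0.4221 -0.2287  0.025 ]
 [ 0.4689 -0.2143  0.025 ]
 [ 0.4943 -0.3036  0.025 ]
 [ 0.4509 -0.317   0.025 ]] [ 0.45905521 -0.26589047  0.025     ]
ang 106.97271329835567
```

arm_command(
  increments=[
    {"delta_pos": [0,0,0],"roll": 0,"hand": 1},
    {"delta_pos": [0,0,0],"roll": 0,"hand": 1},
    {"delta_pos": [0,0,0],"roll": 0,"hand": 1},
    {"delta_pos": [0,0,0],"roll": 0,"hand": 1},
  ],
)

```text
clock: 5.75
position: [0.4544, -0.2629, 0.1486]
tcp_rot: [-0.0, 0.593, 0.805, 0.0]
wrist_force: [-0.1, -0.5, 0.1]
gripper_width: 0.849
grip_force: 0.0
```

arm_command(
  increments=[
    {"delta_pos": [-0.002,0.002,0.04],"roll": 0,"hand": 1},
    {"delta_pos": [0,0,0.04],"roll": 0,"hand": 1},
    {"delta_pos": [0,0,0.04],"roll": 0,"hand": 1},
    {"delta_pos": [0,0,0.012],"roll": 0,"hand": 1},
    {"delta_pos": [0,0,0.004],"roll": 0,"hand": 1},
    {"delta_pos": [0,0,0],"roll": 0,"hand": 1},
  ],
)

```text
clock: 6.5
position: [0.4578, -0.2651, 0.0145]
tcp_rot: [0.001, 0.593, 0.805, -0.0]
wrist_force: [-0.3, -0.3, 0.3]
gripper_width: 1.0
grip_force: 0.0
```

arm_command(
  increments=[
    {"delta_pos": [0,0,0.004],"roll": 0,"hand": 1},
    {"delta_pos": [0,0,0.004],"roll": 0,"hand": 1},
    {"delta_pos": [0,0,0.004],"roll": 0,"hand": 1},
    {"delta_pos": [0,0,0.002],"roll": 0,"hand": 1},
    {"delta_pos": [0,0,0],"roll": 0,"hand": 1},
  ],
)

```text
clock: 7.12
position: [0.457, -0.2642, -0.0011]
tcp_rot: [-0.0, 0.593, 0.805, -0.0]
wrist_force: [0.1, -0.2, 0.4]
gripper_width: 1.002
grip_force: 0.0
```

arm_command(
  increments=[
    {"delta_pos": [0,0,0],"roll": 0,"hand": 0.62},
    {"delta_pos": [0,0,0],"roll": 0,"hand": 0.5},
    {"delta_pos": [0,0,0],"roll": 0,"hand": 0.3},
    {"delta_pos": [0,0,0],"roll": 0,"hand": 0.2},
    {"delta_pos": [0,0,0],"roll": 0,"hand": 0.2},
    {"delta_pos": [0,0,0],"roll": 0,"hand": 0.2},
  ],
  squeeze=40,
)

```text
clock: 7.88
position: [0.4573, -0.2646, -0.0005]
tcp_rot: [0.0, 0.593, 0.805, -0.0]
wrist_force: [-2.3, 0.5, 5.2]
gripper_width: 0.569
grip_force: 41.6
```

The width of 0.569 (48.4 mm) suggests contact slightly above the axis. I'll reopen, go 8 mm lower and compare.

arm_command(
  increments=[
    {"delta_pos": [0,0,0],"roll": 0,"hand": 0.85},
    {"delta_pos": [0,0,0],"roll": 0,"hand": 0.85},
    {"delta_pos": [0,0,0.004],"roll": 0,"hand": 0.8},
    {"delta_pos": [0,0,0.004],"roll": 0,"hand": 0.7},
    {"delta_pos": [0,0,0],"roll": 0,"hand": 0.65},
    {"delta_pos": [0,0,0],"roll": 0,"hand": 0.5},
    {"delta_pos": [0,0,0],"roll": 0,"hand": 0.3},
    {"delta_pos": [0,0,0],"roll": 0,"hand": 0.2},
    {"delta_pos": [0,0,0],"roll": 0,"hand": 0.2},
  ],
  squeeze=40,
)

```text
clock: 9.0
position: [0.4571, -0.2643, -0.0089]
tcp_rot: [-0.0, 0.593, 0.805, 0.0]
wrist_force: [0.3, 0.7, -1.4]
gripper_width: 0.575
grip_force: 41.8
```

Now centred, with no upward push. Next I'll lift, turn to the trough heading (+11.2°) and carry it over.

arm_command(
  increments=[
    {"delta_pos": [0,0,-0.015],"roll": 0,"hand": 0.2},
    {"delta_pos": [0,0,-0.04],"roll": 0,"hand": 0.2},
    {"delta_pos": [0,0,-0.045],"roll": 0,"hand": 0.2},
    {"delta_pos": [0,0,-0.04],"roll": 5.6,"hand": 0.2},
    {"delta_pos": [0,0,0],"roll": 5.6,"hand": 0.2},
    {"delta_pos": [0,0,0],"roll": 0,"hand": 0.2},
  ],
)

```text
clock: 9.75
position: [0.4572, -0.2645, 0.1321]
tcp_rot: [0.001, 0.669, 0.744, -0.0]
wrist_force: [-0.3, 0.8, -4.4]
gripper_width: 0.57
grip_force: 42.9
```

arm_command(
  increments=[
    {"delta_pos": [0.025,0.037,0],"roll": 0,"hand": 0.2},
    {"delta_pos": [0.025,0.037,0],"roll": 0,"hand": 0.2},
    {"delta_pos": [0.025,0.037,0],"roll": 0,"hand": 0.2},
    {"delta_pos": [0.025,0.037,0],"roll": 0,"hand": 0.2},
    {"delta_pos": [0.025,0.037,0],"roll": 0,"hand": 0.2},
    {"delta_pos": [0,0,0],"roll": 0,"hand": 0.2},
  ],
)

```text
clock: 10.5
position: [0.6288, -0.1182, 0.1298]
tcp_rot: [-0.001, 0.667, 0.745, -0.0]
wrist_force: [-0.2, -0.5, -3.8]
gripper_width: 0.568
grip_force: 43.5
```

Run:
```python
from h import *
s=arm.sense();m=wristmodel(s);print(s["clock"],s["position"],s["tcp_rot"],s["gripper_width"],s["grip_force"],s["wrist_force"])
a=arm.get_image("wrist");cv2.imwrite("pics/w4.png",cv2.resize(a,(768,576),interpolation=cv2.INTER_CUBIC))
```

```text
10.5 [ 0.62880885 -0.11817316  0.12978847] [-9.72446163e-04  6.66891884e-01  7.45153846e-01 -1.21712812e-04] 0.5677315402507683 43.46206784248352 [-0.18591875 -0.5274773  -3.7646304 ]
```

View pics/w4.png

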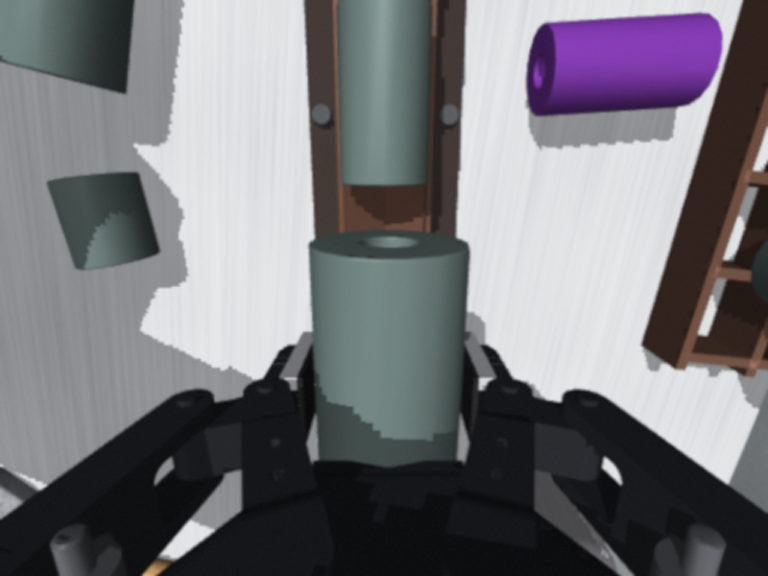

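The sleeve is held level on the trough line (sleeve centre column 389, V centre 387). The middle sleeve's rear end is at (386,184), with a gap ahead. Lowering.

arm_command(
  increments=[
    {"delta_pos": [0,0,0.04],"roll": 0,"hand": 0.2},
    {"delta_pos": [0,0,0.035],"roll": 0,"hand": 0.2},
    {"delta_pos": [0,0,0.02],"roll": 0,"hand": 0.2},
    {"delta_pos": [0,0,0.01],"roll": 0,"hand": 0.2},
    {"delta_pos": [0,0,0.003],"roll": 0,"hand": 0.2},
    {"delta_pos": [0,0,0.002],"roll": 0,"hand": 0.2},
    {"delta_pos": [0,0,0],"roll": 0,"hand": 0.2},
  ],
)

```text
clock: 11.42
position: [0.6285, -0.1209, 0.022]
tcp_rot: [0.001, 0.669, 0.743, 0.0]
wrist_force: [0.1, -0.3, -3.5]
gripper_width: 0.569
grip_force: 43.4
```

arm_command(
  increments=[
    {"delta_pos": [0,0,0.002],"roll": 0,"hand": 0.2},
    {"delta_pos": [0,0,0.002],"roll": 0,"hand": 0.2},
    {"delta_pos": [0,0,0.001],"roll": 0,"hand": 0.2},
    {"delta_pos": [0,0,0],"roll": 0,"hand": 0.2},
  ],
)

```text
clock: 11.92
position: [0.6282, -0.1207, 0.0167]
tcp_rot: [0.0, 0.669, 0.743, 0.0]
wrist_force: [-1.6, 1.5, 2.5]
gripper_width: 0.572
grip_force: 47.0
```

The trough has taken the weight. Release and rise.

arm_command(
  increments=[
    {"delta_pos": [0,0,0],"roll": 0,"hand": 0.65},
    {"delta_pos": [0,0,0],"roll": 0,"hand": 0.75},
    {"delta_pos": [0,0,0],"roll": 0,"hand": 0.9},
    {"delta_pos": [0,0,-0.005],"roll": 0,"hand": 0.9},
    {"delta_pos": [0,0,-0.03],"roll": 0,"hand": 0.9},
    {"delta_pos": [0,0,-0.04],"roll": 0,"hand": 0.5},
    {"delta_pos": [0,0,-0.01],"roll": 0,"hand": 0},
    {"delta_pos": [0,0,0],"roll": 0,"hand": 0},
  ],
)

```text
clock: 12.92
position: [0.6285, -0.1209, 0.1018]
tcp_rot: [0.001, 0.669, 0.743, 0.0]
wrist_force: [0.8, -0.3, -0.7]
gripper_width: 0.259
grip_force: 0.0
```

Run:
```python
from h import *
s=arm.sense();m=wristmodel(s);print(s["clock"],s["position"],s["gripper_width"])
a=arm.get_image("wrist");cv2.imwrite("pics/w5.png",cv2.resize(a,(768,576),interpolation=cv2.INTER_CUBIC))
```

```text
12.925 [ 0.62847121 -0.12085141  0.10180916] 0.25896536003194076
```

View pics/w5.png

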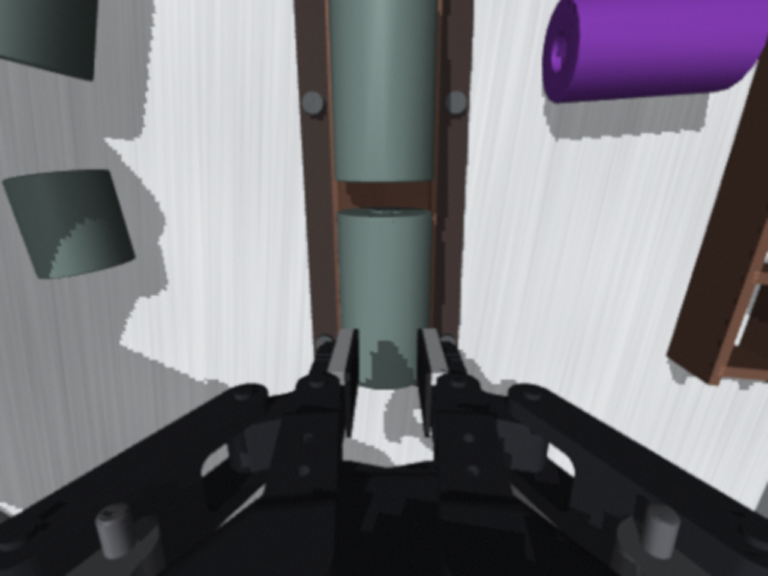

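The sleeve lies in the trough with its front at row 212, its rear at row 385, and about a 15 mm gap to the middle one.

Run:
```python
from h import *
s=arm.sense();m=wristmodel(s)
o=np.array([.619,-.036]);u=np.array([-.1045,.9945]);n=np.array([.9945,.1045])
for nm,px,z in [("mid rear",(384,181),.072),("loose front",(384,213),.072),("loose rear",(384,387),.072),("rear lowz",(384,387),.049)]:
    p=pix2w((np.array([px],float)+.5)/1.5-.5,z,m)[0]
    print(nm,p.round(4),((p[:2]-o)@u).round(4),((p[:2]-o)@n).round(4))
print("tcp",(s["position"][:2]-o)@u,(s["position"][:2]-o)@n)
```

```text
mid rear [ 0.6196 -0.0595  0.072 ] -0.0234 -0.0018
loose front [ 0.6211 -0.0737  0.072 ] -0.0377 -0.0019
loose rear [ 0.6301 -0.1626  0.072 ] -0.1271 -0.0022
rear lowz [ 0.6312 -0.1762  0.049 ] -0.1407 -0.0025
tcp -0.08501683793816495 -0.00011488876655694668
```

arm_command(
  increments=[
    {"delta_pos": [-0.025,0,0],"roll": 0,"hand": 0},
    {"delta_pos": [-0.025,0,0],"roll": 0,"hand": 0},
    {"delta_pos": [-0.025,0,0],"roll": 0,"hand": 0},
    {"delta_pos": [0,0,0],"roll": 0,"hand": 0},
  ],
)

```text
clock: 13.48
position: [0.6356, -0.1982, 0.1006]
tcp_rot: [-0.0, 0.67, 0.742, -0.0]
wrist_force: [0.1, 0.2, 0.1]
gripper_width: 0.0
grip_force: 0.0
```

arm_command(
  increments=[
    {"delta_pos": [0,0,0.035],"roll": 0,"hand": 0},
    {"delta_pos": [0,0,0.03],"roll": 0,"hand": 0},
    {"delta_pos": [0,0,0.01],"roll": 0,"hand": 0},
    {"delta_pos": [0,0,0.004],"roll": 0,"hand": 0},
    {"delta_pos": [0,0,0],"roll": 0,"hand": 0},
  ],
)

```text
clock: 14.1
position: [0.6364, -0.1955, 0.0231]
tcp_rot: [0.001, 0.669, 0.743, 0.0]
wrist_force: [-0.8, 0.5, -0.1]
gripper_width: -0.004
grip_force: 0.0
```

arm_command(
  increments=[
    {"delta_pos": [0.006,0,0],"roll": 0,"hand": 0},
    {"delta_pos": [0.006,0,0],"roll": 0,"hand": 0},
    {"delta_pos": [0.004,0,0],"roll": 0,"hand": 0},
    {"delta_pos": [0.003,0,0],"roll": 0,"hand": 0},
    {"delta_pos": [0.003,0,0],"roll": 0,"hand": 0},
    {"delta_pos": [0.003,0,0],"roll": 0,"hand": 0},
    {"delta_pos": [0.003,0,0],"roll": 0,"hand": 0},
  ],
)

```text
clock: 14.98
position: [0.6329, -0.1676, 0.0222]
tcp_rot: [0.0, 0.669, 0.743, -0.0]
wrist_force: [0.3, -2.1, -0.2]
gripper_width: 0.0
grip_force: 1.3
```

Contact with about 2 N, the friction of one sleeve. Closing the gaps.

arm_command(
  increments=[
    {"delta_pos": [0.003,0,0],"roll": 0,"hand": 0},
    {"delta_pos": [0.003,0,0],"roll": 0,"hand": 0},
    {"delta_pos": [0.003,0,0],"roll": 0,"hand": 0},
    {"delta_pos": [0.003,0,0],"roll": 0,"hand": 0},
    {"delta_pos": [0.004,0,0],"roll": 0,"hand": 0},
    {"delta_pos": [0.004,0,0],"roll": 0,"hand": 0},
    {"delta_pos": [0.004,0,0],"roll": 0,"hand": 0},
    {"delta_pos": [0.004,0,0],"roll": 0,"hand": 0},
    {"delta_pos": [0.004,0,0],"roll": 0,"hand": 0},
  ],
)

```text
clock: 16.1
position: [0.6296, -0.1359, 0.0222]
tcp_rot: [0.0, 0.669, 0.743, -0.0]
wrist_force: [0.1, -6.4, -0.4]
gripper_width: 0.0
grip_force: 2.8
```

arm_command(
  increments=[
    {"delta_pos": [0.003,0,0],"roll": 0,"hand": 0},
    {"delta_pos": [0.003,0,0],"roll": 0,"hand": 0},
    {"delta_pos": [0.003,0,0],"roll": 0,"hand": 0},
    {"delta_pos": [0.003,0,0],"roll": 0,"hand": 0},
    {"delta_pos": [0.003,0,0],"roll": 0,"hand": 0},
    {"delta_pos": [0.003,0,0],"roll": 0,"hand": 0},
    {"delta_pos": [0.003,0,0],"roll": 0,"hand": 0},
    {"delta_pos": [0.003,0,0],"roll": 0,"hand": 0},
    {"delta_pos": [0.003,0,0],"roll": 0,"hand": 0},
  ],
)

```text
clock: 17.23
position: [0.6267, -0.1096, 0.0222]
tcp_rot: [0.001, 0.669, 0.743, -0.001]
wrist_force: [-0.8, -7.6, 0.9]
gripper_width: 0.003
grip_force: 4.0
```

Run:
```python
from h import *
s=arm.sense();print(s["clock"],s["position"],s["wrist_force"])
a=arm.get_image("wrist");cv2.imwrite("pics/w6.png",a)
```

```text
17.225 [ 0.62669033 -0.10963993  0.02219384] [-0.75537696 -7.61587255  0.91944404]
```

View pics/w6.png

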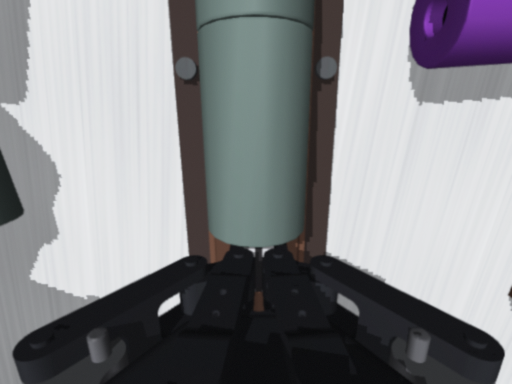

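The loose and middle sleeves butt together (seam at row 18) and are pushed squarely. By distance the lead sleeve has just been reached, so it's about 38 mm to the earliest possible stop.

arm_command(
  increments=[
    {"delta_pos": [0.003,0,0],"roll": 0,"hand": 0},
    {"delta_pos": [0.003,0,0],"roll": 0,"hand": 0},
    {"delta_pos": [0.003,0,0],"roll": 0,"hand": 0},
    {"delta_pos": [0.003,0,0],"roll": 0,"hand": 0},
    {"delta_pos": [0.003,0,0],"roll": 0,"hand": 0},
    {"delta_pos": [0.003,0,0],"roll": 0,"hand": 0},
    {"delta_pos": [0.003,0,0],"roll": 0,"hand": 0},
    {"delta_pos": [0.002,0,0],"roll": 0,"hand": 0},
    {"delta_pos": [0.002,0,0],"roll": 0,"hand": 0},
  ],
)

```text
clock: 18.4
position: [0.624, -0.0849, 0.0222]
tcp_rot: [0.001, 0.669, 0.743, -0.001]
wrist_force: [-0.9, -8.0, 0.2]
gripper_width: -0.003
grip_force: 4.1
```

arm_command(
  increments=[
    {"delta_pos": [0.001,0,0],"roll": 0,"hand": 0},
    {"delta_pos": [0.001,0,0],"roll": 0,"hand": 0},
    {"delta_pos": [0.001,0,0],"roll": 0,"hand": 0},
    {"delta_pos": [0.001,0,0],"roll": 0,"hand": 0},
    {"delta_pos": [0.001,0,0],"roll": 0,"hand": 0},
  ],
)

```text
clock: 19.02
position: [0.6235, -0.08, 0.0222]
tcp_rot: [0.001, 0.669, 0.743, -0.001]
wrist_force: [-0.7, -6.8, 1.3]
gripper_width: 0.0
grip_force: 4.1
```

arm_command(
  increments=[
    {"delta_pos": [0.0015,0,0],"roll": 0,"hand": 0},
    {"delta_pos": [0.0015,0,0],"roll": 0,"hand": 0},
    {"delta_pos": [0.0015,0,0],"roll": 0,"hand": 0},
    {"delta_pos": [0.0015,0,0],"roll": 0,"hand": 0},
  ],
)

```text
clock: 19.52
position: [0.6228, -0.074, 0.0222]
tcp_rot: [0.001, 0.669, 0.743, -0.001]
wrist_force: [-0.5, -8.8, 0.7]
gripper_width: 0.002
grip_force: 4.2
```

arm_command(
  increments=[
    {"delta_pos": [0.0015,0,0],"roll": 0,"hand": 0},
    {"delta_pos": [0.0015,0,0],"roll": 0,"hand": 0},
    {"delta_pos": [0.0015,0,0],"roll": 0,"hand": 0},
  ],
)

```text
clock: 19.9
position: [0.6223, -0.0695, 0.0222]
tcp_rot: [0.001, 0.669, 0.743, -0.001]
wrist_force: [-1.0, -8.0, 0.9]
gripper_width: 0.003
grip_force: 4.2
```

arm_command(
  increments=[
    {"delta_pos": [0.0015,0,0],"roll": 0,"hand": 0},
    {"delta_pos": [0.0015,0,0],"roll": 0,"hand": 0},
    {"delta_pos": [0.0015,0,0],"roll": 0,"hand": 0},
    {"delta_pos": [0.0015,0,0],"roll": 0,"hand": 0},
  ],
)

```text
clock: 20.4
position: [0.6218, -0.0641, 0.0223]
tcp_rot: [0.001, 0.669, 0.743, -0.001]
wrist_force: [-0.4, -11.7, -0.1]
gripper_width: 0.002
grip_force: 5.5
```

Force is up about 3 N, so the buffer plate is being pushed. Small steps from here.

arm_command(
  increments=[
    {"delta_pos": [0.001,0,0],"roll": 0,"hand": 0},
    {"delta_pos": [0.001,0,0],"roll": 0,"hand": 0},
    {"delta_pos": [0,0,0],"roll": 0,"hand": 0},
  ],
)

```text
clock: 20.78
position: [0.6216, -0.062, 0.0223]
tcp_rot: [0.001, 0.669, 0.743, -0.001]
wrist_force: [-1.0, -10.5, 0.2]
gripper_width: -0.002
grip_force: 5.1
```

arm_command(
  increments=[
    {"delta_pos": [0.001,0,0],"roll": 0,"hand": 0},
    {"delta_pos": [0.001,0,0],"roll": 0,"hand": 0},
    {"delta_pos": [0,0,0],"roll": 0,"hand": 0},
  ],
)

```text
clock: 21.15
position: [0.6214, -0.0601, 0.0223]
tcp_rot: [0.001, 0.669, 0.743, -0.001]
wrist_force: [-0.7, -10.2, 0.8]
gripper_width: -0.002
grip_force: 5.2
```

arm_command(
  increments=[
    {"delta_pos": [0.001,0,0],"roll": 0,"hand": 0},
    {"delta_pos": [0.001,0,0],"roll": 0,"hand": 0},
    {"delta_pos": [0,0,0],"roll": 0,"hand": 0},
  ],
)

```text
clock: 21.52
position: [0.6214, -0.0594, 0.0223]
tcp_rot: [0.002, 0.67, 0.743, -0.002]
wrist_force: [-0.0, -16.6, -1.5]
gripper_width: -0.0
grip_force: 8.1
```

Motion stalled and force is rising, so this is solid. One small step to confirm.

arm_command(
  increments=[
    {"delta_pos": [0.001,0,0],"roll": 0,"hand": 0},
    {"delta_pos": [0,0,0],"roll": 0,"hand": 0},
    {"delta_pos": [0,0,0],"roll": 0,"hand": 0},
  ],
)

```text
clock: 21.9
position: [0.6215, -0.0593, 0.0225]
tcp_rot: [0.002, 0.67, 0.742, -0.002]
wrist_force: [0.2, -20.3, -2.2]
gripper_width: 0.0
grip_force: 10.1
```

It's solid: 0.1 mm of motion for +4 N, and about 6 mm of travel since onset. Backing off straight and then rising clear.

arm_command(
  increments=[
    {"delta_pos": [-0.003,0,0],"roll": 0,"hand": 0},
    {"delta_pos": [-0.01,0,0],"roll": 0,"hand": 0},
    {"delta_pos": [-0.02,0,0],"roll": 0,"hand": 0},
    {"delta_pos": [0,0,-0.03],"roll": 0,"hand": 0},
    {"delta_pos": [0,0,-0.05],"roll": 0,"hand": 0},
    {"delta_pos": [0,0,-0.05],"roll": 0,"hand": 0},
    {"delta_pos": [0,0,0],"roll": 0,"hand": 0},
  ],
)

```text
clock: 22.78
position: [0.6271, -0.09, 0.1572]
tcp_rot: [0.004, 0.669, 0.743, 0.002]
wrist_force: [0.1, -0.4, -0.8]
gripper_width: -0.004
grip_force: 0.0
```

Run:
```python
from h import *
s=arm.sense();print(s["clock"],s["position"],s["wrist_force"])
a=arm.get_image("wrist");b=arm.get_image("scene")
b=cv2.resize(b[100:292,150:406],(512,384),interpolation=cv2.INTER_CUBIC)
v=np.vstack([a,b]);cv2.imwrite("pics/w7.png",cv2.resize(v,(400,600),interpolation=cv2.INTER_AREA))
```

```text
22.775 [ 0.62712192 -0.09002825  0.1572232 ] [ 0.08472491 -0.36753529 -0.82801616]
```

View pics/w7.png

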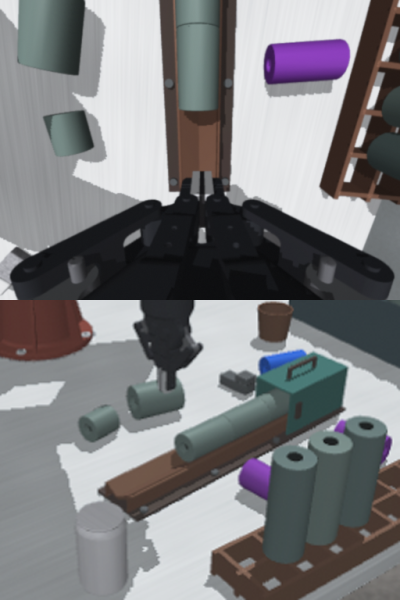

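The row is butted, with seams closed at (197,24) in the wrist half and about (277,395) in the scene half. It runs into the hood, and the bystanders are where they were. The robot is clear, so I'm handing in.

```bash
python3 -c "
from rig import arm
print(arm.hand_in())"
```

```text
the job is handed in; nothing more can be done
None
```

The matching sleeve is in the trough behind the other two, and the row is butted and pushed until the buffer went solid at about 20 N. My first grasp slipped, pressing about 39 N down on the loose sleeve's crown, but I saw no damage and didn't inspect it closely. The job was handed in at about 23 s; no verdict came back.

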